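# Hold a power module home in the corner of its programming fixture

### The arm

A 6-joint arm with a two-finger parallel gripper is mounted at the origin on a cart in front of the work surface, level with it; the furniture and walls round the work are solid. World frame = base frame: x ahead of the robot, y to its left, z up, the work surface at z = 0. Lengths are in m, angles in rad, forces in N, time in s.
With the tool pointing down it reaches from about 0.325 to 0.9 m from the base axis. Payload 6.1 kg.
Tool frame: the origin (TCP) lies on the centre line of the jaws, within the pads' length; the fingertips stand 25 mm ahead of it and the grasp point (between the pads) lies 6 mm ahead of it (robot.tcp_to_tips is the distance from the TCP to the fingertips, in m); z points along the fingers, y is the line along which they close (so a half turn about z gives the same grasp; the last joint's range is limited). The gripper opens to 85 mm and grips with 20 to 120 N. Pads are 22 mm wide; open, the fingers measure 114 mm over their backs; the gripper's body (76 mm by 85 mm) begins 54 mm behind the grasp point. The pads swing forward as they close: fully open they stand 13 mm farther back than shut.
Start: joints at [-1.428, 0.22, 1.526, -0, 1.395, -0.126], TCP at [0.166, -0.603, 0.256] pointing down, gripper open.
Joint ranges: [-2.98, 2.98], [-0.91, 2.08], [0.09, 2.57], [-1.24, 4.39], [0.2, 2.65], [-2.68, 2.68]. Speed limits (rad/s): [2.57, 2.57, 3.01, 3.14, 3.14, 3.14].

### API

Orientations are given as a unit quaternion [x, y, z, w].
In Python, from rig import robot gives the robot as it stands.
- The arm moves only by the tool servo_tool, never from a script. Its argument "rows" is a list that holds one entry, the list of rows, each a list of 5 numbers: the finger opening in mm, from 0 to 85.4, then the shift along the tool's x, y, z in mm, then the turn about the tool's z in rad. In form: [[[hand, x, y, z, roll], ...]]. A call has 1 to 20 rows; each row is the pose to reach, as a shift and turn from the pose commanded when the call began, along the tool's axes at that moment; what a row does not reach only later rows make up. A row lasts 1/12 s, in which the tool goes at most 41.7 mm and 7.16 degrees, less where a joint would pass 70% of its speed; a pose out of reach is approached as far as the arm can. A call with a gripper value outside its range is refused whole. The fingers move at their own pace and stop on an object; "newtons" is the grip in N (left out, the last holds). Time passes only in rows, so rows that repeat a pose let the fingers close. It gives the time, the measured TCP pose, the force, the opening and the grip force at its end, in the units of the state.
- robot.read_state(): the state, without advancing time (a new reading comes with each control period).
- robot.camera(name): name is "scene" or "top" or "wrist"; returns a dict with "frame" (400x640x3 uint8, blue, green, red), "camera_matrix" (3x3 intrinsics, pixels), "rvec" (rotation vector, rad) and "tvec" (3), from world to camera coordinates, as OpenCV has them; the wrist camera has in their place "mount" (4x4, takes a point from camera to tool coordinates, whose origin is the TCP and whose axes are the flange's). Camera axes: x right, y down, z forward; pixel columns grow to the right and rows downward; lengths in m; the calibration is good to about 2 mm. A picture is of the moment at which its call begins: read the wrist's pose just before it. There is no depth.
- robot.finish_job(): hands the job in; it is judged then, once.
Trained networks look in the newest picture that a camera, given by its name, has taken for a name from the list of things; names that differ only in an ending like _2 or _b are one class to them, and where a whole thing is asked for, a point or a joint stands for the part that bears it (a point fixed in the world has none). Each returns a list of dicts, best first, with "confidence" (0 to 1); they miss things now and then, are a little off and sometimes report something else, mostly with a low value. They report only what shows in the picture. A call takes as long as a camera call.
- robot.spot_in(camera, query): "point" ([row, column] in pixels, amid what is visible of it).
- robot.regions_of(camera, query): "pixels" (400x640 bool, what is visible of it) and "point" ([row, column] in pixels, amid what is visible of it).
- robot.mark_of(camera, query): "point" ([row, column] in pixels: a listed point, or the origin of a listed thing).
The state is a dict: "time": time; "qpos": joint angles; "joint_vel": joint speeds; "joint_torque": joint torques, N m; "tcp_pos": TCP position; "tool_rot": TCP orientation; "force": force on the tool from outside, world axes, zero at the start; "torque": the same for the moment, N m; "finger_gap": finger opening in m; "finger_force": force on a finger pad.
Only numpy, scipy, OpenCV 4.12 (cv2) and the standard library are available. Lean on these libraries where they do the work, as an engineer would, in place of code of your own. Each camera call takes 0.05 s, during which the arm holds its last target. There are 200 camera calls.

### The job

Take the power module off the red pad by its heat sink and lay it flat in the programming fixture's nest, clear of the spring contacts and with its gold-padded connector facing them: the pins bend if the module comes down on them or meets them while still up in the air. Then slide it flat into the corner, firmly against the side stop and, squarely, against both rear stops with the spring contacts pushed back, and finish still gripping it and pressing it against the side and rear stops, because the contacts push it out if you let go. Leave the screwdriver, swab tub, pen and tape roll where they are.

Things in the scene. Friction and masses are not known exactly. Their poses are not given: they have to be found in the camera images.
- module: Power module, 0.3 to 0.6 kg: aluminium carrier with dark green circuit board, together 110 (x) x 90 (y) x 8 mm; origin: centre of its underside, z up. Pale finned heat sink in the middle; +x end: black connector with gold pads; -x end: light green terminal block, 60 mm wide, 10 mm high. At first it lies on the red pad, underside 16 mm above the bench.
- sink_grip (a point): Grip point of the module's heat sink: on the module's centre, 12 mm above the board, i.e. 20 mm above its underside. The heat sink is 60 mm (module x) by 50 mm (y), base 8 to 13 mm and fins to 33 mm above the underside; grip across the 50 mm, fingers closing along y. Beside those faces the board is clear (chips under 2 mm high).
- connector (a point): Middle of the module's black connector face with eight gold pads that look to the module's +x; flush with the carrier's +x edge (55 mm from the module's origin), 13 mm above its underside. The connector is 44 mm wide and 10 mm high on the board; a blue capacitor 13 mm high stands on either side.
- fixture: Programming fixture, fixed to the bench: aluminium plate 240 (x) x 150 (y) x 12 mm; origin: centre of its underside, on the bench. +x: end with contacts and grey housing (46 mm high); +y: side with side stop; open to -x and -y. The plate's top, z = 12 mm, with a slippery black sheet, is the nest. A module that is home has the fixture's axes and its origin at x = -10, y = 5, z = 12 mm.
- rear_stops: Two fixed steel blocks at the +x end of the nest, 18 mm wide, at y = -34 and +34 mm in the fixture, 10 mm high above the nest; their -x faces, the stop plane, lie at x = 45 mm in the fixture. Origin: on that plane, midway between the blocks, at nest height; axes as the fixture's.
- side_stop: Fixed steel rail along the +y side of the nest, 80 mm long (x), 10 mm high above the nest; its -y face, the stop plane, lies at y = 50 mm in the fixture. Origin: middle of that face's lower edge, at nest height; axes as the fixture's.
- pin_tips (a point): Row of eight brass spring contacts on the sprung black block between the rear stops, 32 mm wide, 11 to 17 mm above the nest; meets the module's connector. Origin: on the plane of the pin tips, mid-width, 14 mm above the nest; axes as the fixture's. At rest the tips stand 5 mm in front (-x) of the rear stop plane.
- contact_block (a joint): How far the sprung contact block is pushed back along the fixture's +x, in m: 0 at rest, 0.005 when the module touches the rear stops. The spring pushes back with about 3.6 N at 0 and 6.6 N at 0.005 and drives a released module off the stops.
- pad: Red antistatic bubble-film pad, about 330 (x) x 286 (y) mm, carrying surface 16 mm above the bench (bubbles up to 22 mm); origin on the bench near its middle. It does not slide.
- driver: Green-handled screwdriver, 207 mm long, 36 mm high, lying on the bench between pad and fixture. Bystander.
- swab_tub: White tub with cotton swabs, 68 mm across, 94 mm high, left of the fixture. Bystander; origin at its foot.
- flux_pen: White pen with a green cap, 130 mm long, 15 mm thick, lying left of the fixture. Bystander.
- kapton_roll: Orange-brown tape roll, 72 mm across, 19 mm high, lying left of the fixture. Bystander.

How it is judged:
By the outcome, as a careful person would: the job done as asked, in the order asked, and still so for the second after the job is handed in, while the arm keeps its last pose, push and grip.
It also fails if it takes over 54 s, if anything falls off the work surface, if the arm or the gripper's body presses on something with over 40 N, if the wrist force passes 120 N, or if a joint passes its speed limit or range.

## Working session

There is one attempt and no reset: what is moved stays moved. The work goes in short steps, Python scripts to look and compute and a tool call to move; the robot and the scene stay as the last step left them, time stands still between calls to the robot, and variables do not carry over. Pictures are saved under pics/ and viewed, at most 10 in all, crops included, and the job is handed in when it is done.

Besides the shell and the picture viewer there is one more tool, called after ">>>" as a command line: name --argument value ..., lists and objects as JSON in quotes. servo_tool: Moves the arm, as the interface text tells. Its arguments: {"type":"object","properties":{"rows":{"type":"array"},"newtons":{"type":"number"}},"required":["rows"]}

```bash
ls; mkdir -p pics; cat > h.py <<'E'
import numpy as np, cv2
from rig import robot
def cam(n):
    s=robot.read_state(); c=robot.camera(n); K=np.array(c["camera_matrix"])
    if n=="wrist":
        from scipy.spatial.transform import Rotation as R
        T=np.eye(4);T[:3,:3]=R.from_quat(s["tool_rot"]).as_matrix();T[:3,3]=s["tcp_pos"]
        W=T@np.array(c["mount"])
    else:
        W=np.eye(4);Rm=cv2.Rodrigues(np.array(c["rvec"],float))[0]
        W[:3,:3]=Rm.T;W[:3,3]=-Rm.T@np.array(c["tvec"],float).ravel()
    return c["frame"],K,W
def at_z(K,W,rc,z):
    d=W[:3,:3]@np.linalg.inv(K)@np.array([rc[1],rc[0],1.]);o=W[:3,3]
    return o+d*(z-o[2])/d[2]
def proj(K,W,p):
    q=K@(W[:3,:3].T@(np.asarray(p)-W[:3,3])); return q[:2]/q[2]
E
python3 - <<'E'
from h import *
for n in ["scene","top"]:
    f,K,W=cam(n); cv2.imwrite(f"pics/{n}0.png",f); print(n,W[:3,3].round(3))
    for q,z in [("module",.016),("sink_grip",.036),("connector",.029),("fixture",0),("rear_stops",.012),("side_stop",.012),("pin_tips",.026),("driver",.015),("swab_tub",0),("flux_pen",.007),("kapton_roll",0)]:
        for m in robot.mark_of(n,q)[:2]:
            print(q,np.round(m["point"],1),round(m["confidence"],2),at_z(K,W,m["point"],z).round(4))
print(robot.read_state())
E
```

```text
pics
scene [0.055 0.792 1.06 ]
module [149.1 376.5] 0.6 [ 0.5661 -0.2196  0.016 ]
sink_grip [141.6 375.5] 0.88 [ 0.5791 -0.2304  0.036 ]
fixture [220.3 313.6] 0.71 [0.56 0.15 0.  ]
rear_stops [216.4 295.6] 0.48 [0.6074 0.1782 0.012 ]
side_stop [234.8 305.4] 0.52 [0.541  0.2146 0.012 ]
pin_tips [214.5 296.7] 0.53 [0.6019 0.1787 0.026 ]
driver [192.9 364.4] 0.73 [ 0.4899 -0.025   0.015 ]
swab_tub [278.8 219.9] 0.89 [0.6442 0.4676 0.    ]
swab_tub [149.6 385.7] 0.55 [ 0.5465 -0.2522  0.    ]
flux_pen [311.8 273.5] 0.74 [0.4585 0.4554 0.007 ]
flux_pen [280.9 218.7] 0.18 [0.6383 0.4764 0.007 ]
kapton_roll [331.6 222.4] 0.66 [0.5298 0.5723 0.    ]
top [0.262 0.154 1.65 ]
module [199.2 405.7] 0.76 [ 0.578  -0.2279  0.016 ]
module [200.8 407.6] 0.61 [ 0.5718 -0.2347  0.016 ]
sink_grip [198.9 407.2] 0.66 [ 0.5752 -0.2289  0.036 ]
fixture [207.6 305.1] 0.96 [0.556 0.152 0.   ]
fixture [212.4 189.2] 0.44 [0.5459 0.5889 0.    ]
rear_stops [188.9 299.8] 0.39 [0.6261 0.1707 0.012 ]
side_stop [211.8 291. ] 0.61 [0.5388 0.2051 0.012 ]
side_stop [211.5 193.1] 0.3 [0.547  0.5713 0.012 ]
pin_tips [195.
[... 241 characters left out ...]

{'time': 1.2, 'qpos': array([-1.42810601e+00,  2.20425010e-01,  1.52651618e+00, -1.13018594e-05,
        1.39466869e+00, -1.26128411e-01]), 'joint_vel': array([-0.00317427,  0.00109095, -0.00081736,  0.00105656, -0.00031784,
       -0.00061519]), 'joint_torque': array([ 3.70275839e-04, -4.96847677e+01, -3.89732122e+01,  1.05021400e-04,
        1.14494909e-03,  3.79630364e-06]), 'tcp_pos': array([ 0.16597037, -0.60255323,  0.25627556]), 'tool_rot': array([ 9.90980520e-01,  1.34006007e-01, -5.63461707e-06, -8.56492712e-06]), 'force': array([ 0.57029918,  0.9717725 , -0.52482925]), 'torque': array([ 0.03926864, -0.00494167, -0.00527882]), 'finger_force': 0.0, 'finger_gap': 0.08544837296046684}
```

```bash
python3 - <<'E'
import cv2,numpy as np
s=cv2.imread("pics/scene0.png");t=cv2.imread("pics/top0.png")
a=cv2.resize(s[110:260,250:450],None,fx=4,fy=4,interpolation=cv2.INTER_CUBIC);cv2.imwrite("pics/a.png",a)
b=cv2.resize(t[160:250,270:450],None,fx=4.4,fy=4.4,interpolation=cv2.INTER_CUBIC);cv2.imwrite("pics/b.png",b)
E
```

```text
(no output)
```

View pics/a.png

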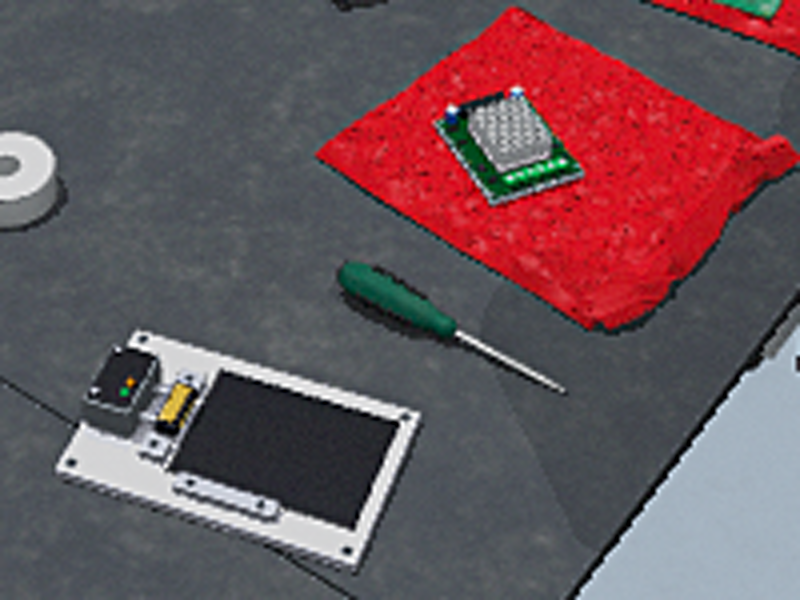

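View pics/b.png

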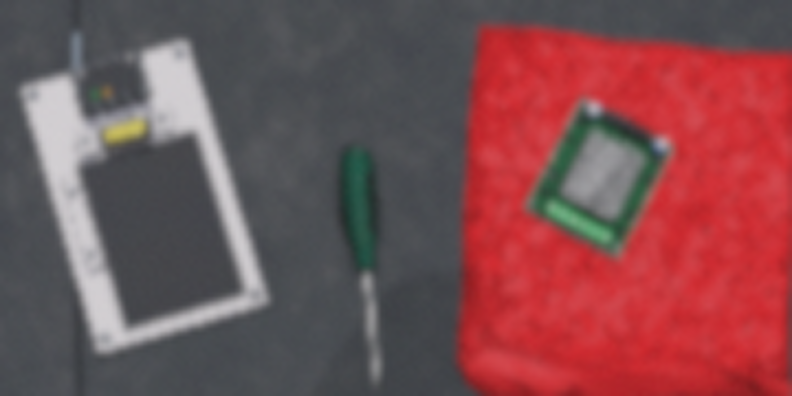

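The scene view shows the module on the red pad at about pixel (376,145), connector towards the upper left, and the fixture at (313,220). The screwdriver lies between them. In the top view the fixture is yawed about +16° and the module about -28°.

```bash
cat > h2.py <<'E'
from h import *
def fit(P,Q): # model P -> world Q, 2D rigid
    P=np.array(P,float);Q=np.array(Q,float);a=P-P.mean(0);b=Q-Q.mean(0)
    th=np.arctan2((a[:,0]*b[:,1]-a[:,1]*b[:,0]).sum(),(a*b).sum())
    R=np.array([[np.cos(th),-np.sin(th)],[np.sin(th),np.cos(th)]])
    t=Q.mean(0)-R@P.mean(0); return t,th,np.linalg.norm(Q-(P@R.T+t),axis=1)
E
python3 - <<'E'
from h2 import *
_,K,W=cam("top")
def w(pts,z,s,o): return [at_z(K,W,(y/s+o[1],x/s+o[0]),z)[:2] for x,y in pts]
fx=[(.12,.075),(.12,-.075),(-.12,-.075),(-.12,.075)]
mx=[(.055,.045),(.055,-.045),(-.055,-.045),(-.055,.045)]
print("top",fit(fx,w([(22,86),(186,40),(268,300),(102,352)],.012,4.4,(270,160))),fit(mx,w([(586,98),(672,143),(618,256),(528,206)],.022,4.4,(270,160))))
_,K,W=cam("scene")
print("scene",fit(fx,w([(57,466),(138,331),(421,413),(356,568)],.012,4,(250,110))),fit(mx[2:]+mx[:1],w([(583,174),(494,200),(435,125)],.022,4,(250,110))))
s=robot.read_state();print(s["time"])
E
```

```text
top (array([0.56852343, 0.16046509]), np.float64(0.27588287447154003), array([0.00117658, 0.00177743, 0.00177008, 0.00160077])) (array([ 0.57429871, -0.22975034]), np.float64(-0.5219007246723868), array([0.00355644, 0.00417901, 0.00164288, 0.00247554]))
scene (array([0.56252561, 0.16318844]), np.float64(0.26670610274113843), array([0.00274267, 0.0027551 , 0.00182908, 0.00083452])) (array([ 0.56726865, -0.22451528]), np.float64(-0.5141832460383092), array([0.00277294, 0.00406265, 0.00312074]))
1.3
```

>>> servo_tool --rows '[[[85,491,-254,20,0.79],[85,491,-254,20,0.79],[85,491,-254,20,0.79],[85,491,-254,20,0.79],[85,491,-254,20,0.79],[85,491,-254,20,0.79],[85,491,-254,20,0.79],[85,491,-254,20,0.79],[85,491,-254,20,0.79],[85,491,-254,20,0.79],[85,491,-254,20,0.79],[85,491,-254,20,0.79],[85,491,-254,20,0.79],[85,491,-254,20,0.79],[85,491,-254,20,0.79],[85,491,-254,20,0.79],[85,491,-254,20,0.79],[85,491,-254,20,0.79]]]'

```text
time: 2.8
tcp_pos: [0.5711, -0.2284, 0.2363]
tool_rot: [0.966, -0.258, -0.0, 0.0]
force: [0.1, 0.1, 0.4]
finger_gap: 0.0846
finger_force: 0.0
```

```bash
python3 - <<'E'
from h2 import *
from scipy.spatial.transform import Rotation as R
s=robot.read_state();X=R.from_quat(s["tool_rot"]).as_matrix()
print(robot.tcp_to_tips,s["time"],s["tcp_pos"],X[:,0],s["qpos"].round(3))
f,K,W=cam("wrist");cv2.imwrite("pics/w1.png",f);print(W.round(3))
for q,z in [("module",.016),("sink_grip",.036),("connector",.029)]:
    for m in robot.mark_of("wrist",q)[:2]:
        print(q,np.round(m["point"],1),round(m["confidence"],2),at_z(K,W,m["point"],z).round(4))
E
```

```text
0.025 2.8 [ 0.57107411 -0.22837187  0.23634605] [ 8.66499536e-01 -4.99177861e-01 -1.27132169e-04] [-0.508  0.211  1.575 -0.     1.355  1.585]
[[-0.499 -0.832 -0.244  0.634]
 [-0.867  0.479  0.14  -0.264]
 [ 0.001  0.281 -0.96   0.353]
 [ 0.     0.     0.     1.   ]]
module [166.5 320.3] 0.68 [ 0.5754 -0.2271  0.016 ]
module [171.8 319.5] 0.29 [ 0.5711 -0.2237  0.016 ]
sink_grip [175.6 319. ] 0.71 [ 0.5719 -0.2239  0.036 ]
connector [112.8 318.4] 0.78 [ 0.6221 -0.2522  0.029 ]
```

View pics/w1.png

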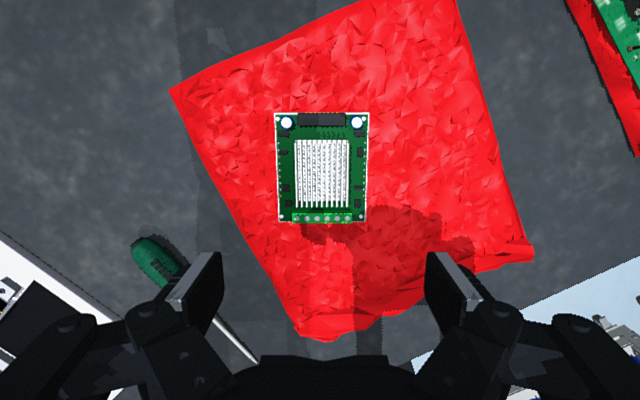

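The wrist view shows the module square to the gripper. Board corners are at about (274,113), (369,113), (366,222) and (277,222), connector towards the top, and the heat sink is at (322,173).

```bash
python3 - <<'E'
from h2 import *
f,K,W=cam("wrist")
mx=[(.055,.045),(.055,-.045),(-.055,-.045),(-.055,.045)]
q=[at_z(K,W,(r,c),.023)[:2] for c,r in [(274,113),(369,113.5),(366,222),(277,222)]]
print(fit(mx,q))
# refined corners by colour: non-red region hull
hsv=cv2.cvtColor(f,cv2.COLOR_BGR2HSV);red=((hsv[...,0]<12)|(hsv[...,0]>168))&(hsv[...,1]>110)
m=np.zeros(red.shape,np.uint8);m[95:240,255:390]=(~red[95:240,255:390])*255
m=cv2.morphologyEx(m,cv2.MORPH_OPEN,np.ones((15,15)))
n,l,st,_=cv2.connectedComponentsWithStats(m);i=1+st[1:,4].argmax()
pts=np.argwhere(l==i);Q=np.array([at_z(K,W,p,.023)[:2] for p in pts],np.float32)
r=cv2.minAreaRect(Q*1000);print(st[i],r)
E
```

```text
(array([ 0.57322702, -0.22697843]), np.float64(-0.5243141659303706), array([0.00064343, 0.00087198, 0.00099675, 0.00085048]))
[  275   113    94   111 10010] ((572.651611328125, -227.10528564453125), (89.81202697753906, 110.1265869140625), 60.082515716552734)
```

>>> servo_tool --rows '[[[85,1,-2,40,0],[85,1,-2,80,0],[85,1,-2,120,0],[85,1,-2,150,0],[85,1,-2,170,0],[85,1,-2,183,0],[85,1,-2,183,0],[30,1,-2,183,0],[30,1,-2,183,0],[30,1,-2,183,0],[30,1,-2,183,0],[30,1,-2,183,0],[30,1,-2,183,0],[30,1,-2,183,0],[30,1,-2,183,0],[30,1,-2,183,0]]]' --newtons 70

```text
time: 4.38
tcp_pos: [0.5756, -0.2271, 0.0563]
tool_rot: [0.966, -0.258, 0.002, 0.001]
force: [-0.4, 0.1, 6.2]
finger_gap: 0.0474
finger_force: 76.1
```

```bash
python3 - <<'E'
from h2 import *
f,K,W=cam("wrist");cv2.imwrite("pics/w2.png",f)
E
```

```text
(no output)
```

View pics/w2.png

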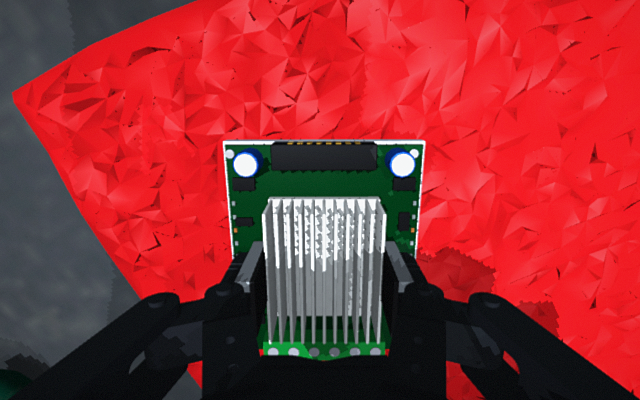

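The fingers are on the heat sink's sides, with the module square and its connector at the top (325,155). Next I lift it.

>>> servo_tool --rows '[[[30,0,0,-3,0],[30,0,0,-10,0],[30,0,0,-30,0],[30,0,0,-60,0],[30,0,0,-95,0],[30,0,0,-120,0],[30,0,0,-120,0],[30,0,0,-120,0],[30,0,0,-120,0]]]'

```text
time: 5.18
tcp_pos: [0.5726, -0.2254, 0.1716]
tool_rot: [0.966, -0.258, -0.001, -0.0]
force: [0.5, 1.0, -5.2]
finger_gap: 0.0477
finger_force: 74.9
```

```bash
python3 - <<'E'
from h2 import *
from scipy.spatial.transform import Rotation as R
s=robot.read_state();X=R.from_quat(s["tool_rot"]).as_matrix()
print(s["tcp_pos"],X.round(4),s["torque"],s["finger_gap"])
f,K,W=cam("wrist");cv2.imwrite("pics/w3.png",f);c=robot.camera("wrist");M=np.array(c["mount"]);print(M.round(4).tolist(),K.tolist())
E
```

```text
[ 0.57262708 -0.22539772  0.17155801] [[ 8.672e-01 -4.979e-01 -2.500e-03]
 [-4.979e-01 -8.673e-01  1.400e-03]
 [-2.800e-03  1.000e-04 -1.000e+00]] [ 0.02560862 -0.00764543 -0.00928347] 0.04765546695794272
[[0.0008, -0.9596, -0.2813, 0.0725], [1.0, 0.0007, 0.0004, -0.0001], [-0.0002, -0.2813, 0.9596, -0.1166], [0.0, 0.0, 0.0, 1.0]] [[342.8731652926974, 0.0, 323.6992279169659], [0.0, 342.8731652926974, 194.7412001585792], [0.0, 0.0, 1.0]]
```

View pics/w3.png

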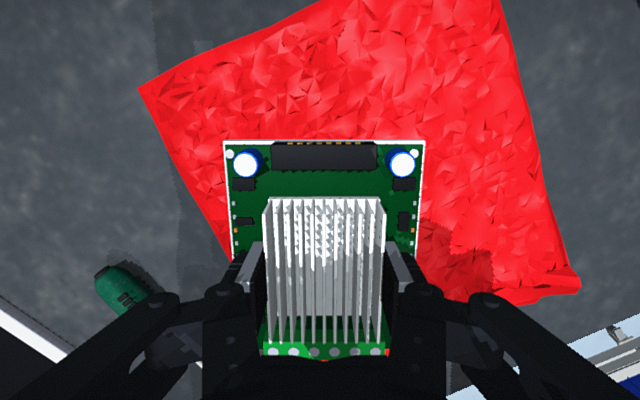

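The module is held firmly: about 5 N of weight, connector edge at row 141, centred at column 324. I'll carry it over the fixture next.

>>> servo_tool --rows '[[[30,-10,-14,0,-0.03],[30,-28,-40,0,-0.1],[30,-48,-68,0,-0.18],[30,-68,-96,0,-0.26],[30,-88,-124,0,-0.34],[30,-108,-152,0,-0.42],[30,-128,-180,0,-0.5],[30,-148,-208,0,-0.58],[30,-168,-236,0,-0.66],[30,-188,-264,0,-0.74],[30,-204,-286,0,-0.78],[30,-213,-299,0,-0.793],[30,-217,-304,0,-0.793],[30,-217,-304,0,-0.793],[30,-217,-304,0,-0.793],[30,-217,-304,0,-0.793]]]'

```text
time: 6.62
tcp_pos: [0.5367, 0.1447, 0.1726]
tool_rot: [0.991, 0.135, -0.001, 0.0]
force: [0.5, -0.1, -4.9]
finger_gap: 0.047
finger_force: 74.8
```

```bash
python3 - <<'E'
from h2 import *
from scipy.spatial.transform import Rotation as R
s=robot.read_state();X=R.from_quat(s["tool_rot"]).as_matrix()
print(s["tcp_pos"],np.arctan2(X[1,0],X[0,0]))
f,K,W=cam("wrist");cv2.imwrite("pics/w4.png",f)
for q,z in [("rear_stops",.012),("side_stop",.012),("pin_tips",.026),("fixture",0)]:
    for m in robot.mark_of("wrist",q)[:2]:
        print(q,np.round(m["point"],1),round(m["confidence"],2),at_z(K,W,m["point"],z).round(4))
f,K,W=cam("scene");cv2.imwrite("pics/s4.png",f)
E
```

```text
[0.53666033 0.14470577 0.17261939] 0.2710065621044637
pin_tips [ 93.4 312. ] 0.6 [0.6045 0.1717 0.026 ]
fixture [251.6 324.5] 0.54 [0.472  0.1251 0.    ]
```

View pics/w4.png

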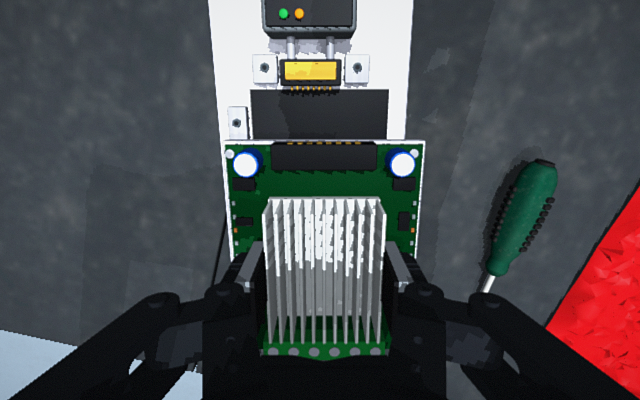

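The wrist view ahead of the module shows the gold pins at (312,90), the rear stops at (265,70) and (357,70), and the end of the side stop at (238,122). I'll enlarge that area.

```bash
python3 - <<'E'
import cv2
f=cv2.imread("pics/w4.png");cv2.imwrite("pics/w4c.png",cv2.resize(f[30:145,210:410],None,fx=4,fy=4,interpolation=cv2.INTER_CUBIC))
E
```

```text
(no output)
```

View pics/w4c.png

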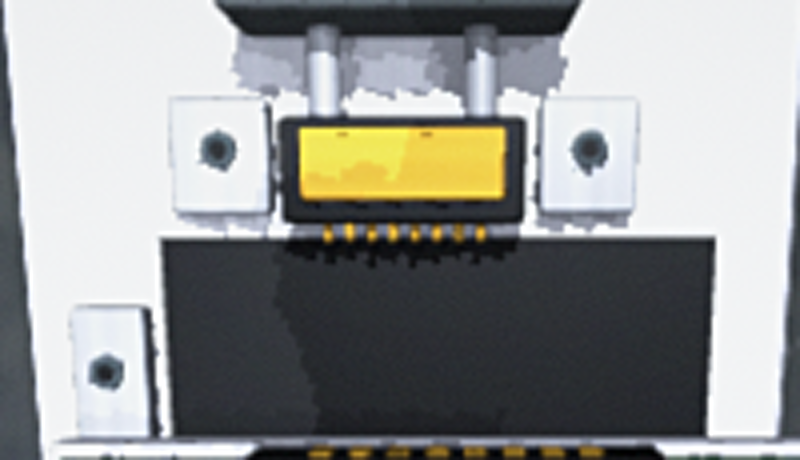

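```bash
python3 - <<'E'
from h2 import *
from scipy.spatial.transform import Rotation as R
s=robot.read_state();c,K,W=cam("wrist")
def w(x,y,z): return at_z(K,W,(y/4+30-.375,x/4+210-.375),z)[:2]
st=[w(174,213,.022),w(268,213,.022),w(540,212,.022),w(636,212,.022)]
t,th,e=fit([(.045,.043),(.045,.025),(.045,-.025),(.045,-.043)],st);print("fix",t,th,e)
Rf=np.array([[np.cos(th),-np.sin(th)],[np.sin(th),np.cos(th)]])
F=lambda p:((p-t)@Rf*1000).round(1)
print("side",F(w(147,306,.022)),F(w(150,435,.022)),"pins",F(w(404,243,.026)),"plateL",F(w(8,0,.012)),F(w(42,435,.012)),"R",F(w(783,420,.012)),F(w(797,150,.012)))
yaw=np.arctan2(*(R.from_quat(s["tool_rot"]).as_matrix()[[1,0],0]))
print("tcp in fix",F(s["tcp_pos"][:2]),"tool yaw rel",yaw-th,s["tcp_pos"])
# module in tool frame from the edge corners, for underside depth 40..45 mm
M=np.linalg.inv(np.r_[np.c_[R.from_quat(s["tool_rot"]).as_matrix(),s["tcp_pos"]],[[0,0,0,1]]])@W
for z in (.033,.037,.041):
    P=[]
    for cc,r in ((223,141),(425,140.5)):
        d=M[:3,:3]@np.linalg.inv(K)@[cc,r,1];P.append((M[:3,3]+d*(z-M[2,3])/d[2])*1000)
    print(z,np.round(P,1).tolist())
E
```

```text
fix [0.56885669 0.16289522] 0.27382770756952407 [1.86767468e-04 3.54833474e-04 1.71084780e-04 1.60007546e-05]
side [28.3 48.9] [ 4.  49.9] pins [39.5  0. ] plateL [82.9 73.2] [ 2.9 73.9] R [  5.5 -75.1] [ 56.4 -74.5]
tcp in fix [-35.4  -8.7] tool yaw rel -0.003209537639080162 [0.53709199 0.14495698 0.17331454]
0.033 [[52.7, -43.1, 33.0], [53.0, 44.7, 33.0]]
0.037 [[52.2, -44.2, 37.0], [52.5, 45.9, 37.0]]
0.041 [[51.7, -45.4, 41.0], [52.0, 47.0, 41.0]]
```

>>> servo_tool --rows '[[[30,0,0,15,0],[30,0,0,40,0],[30,0,0,70,0],[30,0,0,95,0],[30,0,0,108,0],[30,0,0,111,0],[30,0,0,113,0],[30,0,0,113,0],[30,0,0,113,0]]]'

```text
time: 7.72
tcp_pos: [0.5385, 0.1458, 0.0621]
tool_rot: [0.991, 0.135, 0.002, 0.0]
force: [0.6, -0.7, -3.7]
finger_gap: 0.0472
finger_force: 74.7
```

>>> servo_tool --rows '[[[30,0,0,0.7,0],[30,0,0,1.4,0],[30,0,0,2,0],[30,0,0,2,0],[30,0,0,2,0]]]'

```text
time: 8.13
tcp_pos: [0.537, 0.1456, 0.0585]
tool_rot: [0.991, 0.135, 0.0, 0.0]
force: [-0.9, 0.6, -4.2]
finger_gap: 0.0473
finger_force: 74.7
```

>>> servo_tool --rows '[[[30,0,0,0.7,0],[30,0,0,1.4,0],[30,0,0,2,0],[30,0,0,2,0],[30,0,0,2,0]]]'

```text
time: 8.55
tcp_pos: [0.5368, 0.1457, 0.0562]
tool_rot: [0.991, 0.135, -0.0, -0.0]
force: [-0.2, 0.1, -3.9]
finger_gap: 0.0477
finger_force: 74.7
```

>>> servo_tool --rows '[[[30,0,0,0.5,0],[30,0,0,1,0],[30,0,0,1.5,0],[30,0,0,1.5,0],[30,0,0,1.5,0]]]'

```text
time: 8.97
tcp_pos: [0.5369, 0.1456, 0.0548]
tool_rot: [0.991, 0.135, -0.0, 0.0]
force: [-0.1, -0.4, -3.3]
finger_gap: 0.0474
finger_force: 74.7
```

>>> servo_tool --rows '[[[30,0,0,0.5,0],[30,0,0,1,0],[30,0,0,1.5,0],[30,0,0,1.5,0],[30,0,0,1.5,0]]]'

```text
time: 9.38
tcp_pos: [0.5369, 0.1456, 0.0532]
tool_rot: [0.991, 0.135, -0.0, -0.0]
force: [0.2, -0.0, -4.3]
finger_gap: 0.0471
finger_force: 74.7
```

>>> servo_tool --rows '[[[30,0,0,0.5,0],[30,0,0,1,0],[30,0,0,1,0],[30,0,0,1,0]]]'

```text
time: 9.72
tcp_pos: [0.5371, 0.1457, 0.0525]
tool_rot: [0.991, 0.135, 0.0, -0.0]
force: [-0.5, -0.4, -2.7]
finger_gap: 0.047
finger_force: 75.1
```

>>> servo_tool --rows '[[[30,0,0,0.5,0],[30,0,0,1,0],[30,0,0,1,0],[30,0,0,1,0]]]'

```text
time: 10.05
tcp_pos: [0.5376, 0.1458, 0.0524]
tool_rot: [0.991, 0.136, 0.001, 0.0]
force: [-3.2, -0.7, 4.8]
finger_gap: 0.0476
finger_force: 75.8
```

>>> servo_tool --rows '[[[30,0,0,-0.5,0],[30,0,-2,-0.5,0],[30,0,-5,-0.5,0],[30,0,-8,-0.5,0],[30,0,-10,-0.5,0],[30,0,-12,-0.5,0],[30,0,-12,-0.5,0],[30,0,-12,-0.5,0]]]'

```text
time: 10.72
tcp_pos: [0.5342, 0.1577, 0.0524]
tool_rot: [0.991, 0.136, 0.001, -0.0]
force: [0.4, -0.2, 4.8]
finger_gap: 0.047
finger_force: 75.9
```

>>> servo_tool --rows '[[[30,0,-0.7,0,0],[30,0,-1.4,0,0],[30,0,-2,0,0],[30,0,-2,0,0],[30,0,-2,0,0]]]'

```text
time: 11.13
tcp_pos: [0.5338, 0.1589, 0.0524]
tool_rot: [0.991, 0.135, 0.001, 0.0]
force: [0.4, -3.4, 5.2]
finger_gap: 0.047
finger_force: 75.9
```

```bash
cat > st.py <<'E'
from h2 import *
from scipy.spatial.transform import Rotation as R
t=np.array([.56886,.16290]);th=.2738;Rf=np.array([[np.cos(th),-np.sin(th)],[np.sin(th),np.cos(th)]])
s=robot.read_state();X=R.from_quat(s["tool_rot"]).as_matrix()
print("tcp fix",((s["tcp_pos"][:2]-t)@Rf*1000).round(2),"z",s["tcp_pos"][2].round(4),"Ffix",(s["force"][:2]@Rf).round(1),s["force"][2].round(1),"yaw",round(np.arctan2(X[1,0],X[0,0])-th,4),"tilt",X[2,:2].round(4),"tq",s["torque"].round(2))
E
python3 st.py
```

```text
tcp fix [-34.78   5.65] z 0.0524 Ffix [-0.6 -3.4] 5.2 yaw -0.002 tilt [0.0012 0.0007] tq [-0.45 -0.18 -0.05]
```

>>> servo_tool --rows '[[[30,1,0,0,0],[30,3,0,0,0],[30,6,0,0,0],[30,9,0,0,0],[30,12,0,0,0],[30,15,0,0,0],[30,17.5,0,0,0],[30,19,0,0,0],[30,20,0,0,0],[30,20,0,0,0],[30,20,0,0,0]]]'

```text
time: 12.05
tcp_pos: [0.5519, 0.164, 0.0523]
tool_rot: [0.991, 0.136, -0.001, 0.0]
force: [-4.9, -5.3, 10.7]
finger_gap: 0.0476
finger_force: 76.5
```

```bash
python3 st.py
```

```text
tcp fix [-16.06   5.64] z 0.0523 Ffix [-6.1 -3.8] 10.7 yaw -0.0017 tilt [-0.002   0.0006] tq [-0.68  0.59 -0.05]
```

>>> servo_tool --rows '[[[30,0.7,0,0,0],[30,1.4,0,0,0],[30,2.1,0,0,0],[30,2.8,0,0,0],[30,3.5,0,0,0],[30,4.2,0,0,0],[30,5,0,0,0],[30,5,0,0,0],[30,5,0,0,0]]]'

```text
time: 12.8
tcp_pos: [0.5553, 0.165, 0.0523]
tool_rot: [0.991, 0.136, -0.003, 0.001]
force: [-10.4, -8.4, 17.1]
finger_gap: 0.0476
finger_force: 77.2
```

```bash
python3 st.py
```

```text
tcp fix [-12.5    5.65] z 0.0523 Ffix [-12.3  -5.3] 17.1 yaw -0.0016 tilt [-0.0055  0.0006] tq [-1.01  1.54 -0.05]
```

>>> servo_tool --rows '[[[30,0,0,-0.5,0],[30,0,0,-1,0],[30,0,0,-1.2,0],[30,0,0,-1.2,0]]]'

```text
time: 13.13
tcp_pos: [0.5553, 0.1649, 0.0524]
tool_rot: [0.991, 0.136, -0.002, 0.001]
force: [-5.4, -5.5, 7.4]
finger_gap: 0.0473
finger_force: 76.0
```

```bash
python3 st.py; python3 - <<'E'
from h2 import *
f,K,W=cam("wrist");cv2.imwrite("pics/w5.png",cv2.resize(f[100:230,215:435],None,fx=3.6,fy=3.6,interpolation=cv2.INTER_CUBIC))
E
```

```text
tcp fix [-12.54   5.62] z 0.0524 Ffix [-6.7 -3.8] 7.4 yaw -0.0017 tilt [-0.005   0.0006] tq [-0.88  0.69 -0.  ]
```

View pics/w5.png

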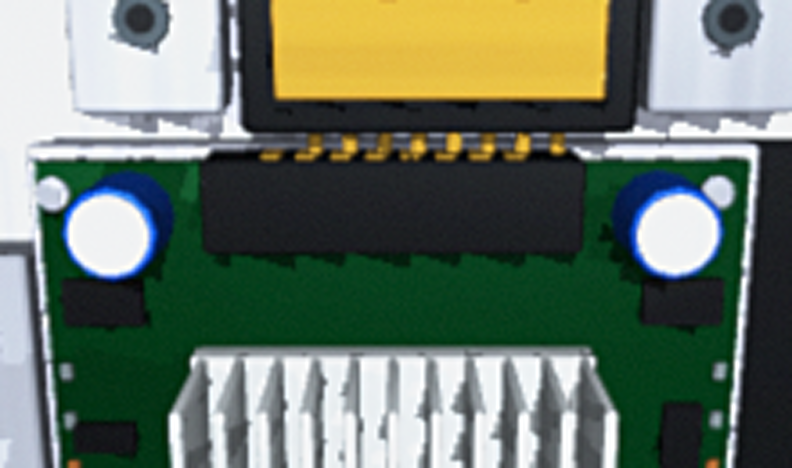

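The picture shows the module flat along the side stop on the left, squarely behind the rear stops, with the pins just meeting the connector. Next I press on slowly.

>>> servo_tool --rows '[[[30,0.5,0,0,0],[30,1,0,0,0],[30,1.5,0,0,0],[30,2,0,0,0],[30,2.5,0,-0.1,0],[30,3,0,-0.2,0],[30,3.5,0,-0.3,0],[30,4,0,-0.4,0],[30,4,0,-0.4,0],[30,4,0,-0.4,0]]]'

```text
time: 14.02
tcp_pos: [0.5577, 0.1656, 0.0523]
tool_rot: [0.991, 0.136, -0.004, 0.001]
force: [-10.6, -8.1, 10.1]
finger_gap: 0.0472
finger_force: 76.4
```

```bash
python3 st.py
```

```text
tcp fix [-9.96  5.65] z 0.0523 Ffix [-12.4  -4.9] 10.1 yaw -0.0016 tilt [-0.0085  0.0005] tq [-1.06  1.36 -0.04]
```

>>> servo_tool --rows '[[[30,0.5,0,0,0],[30,1,0,0,0],[30,1.5,0,0,0],[30,2,0,-0.2,0],[30,2.5,0,-0.3,0],[30,3,0,-0.4,0],[30,3,0,-0.4,0],[30,3,0,-0.4,0]]]'

```text
time: 14.68
tcp_pos: [0.5594, 0.1661, 0.0523]
tool_rot: [0.991, 0.136, -0.006, 0.001]
force: [-13.6, -9.4, 12.0]
finger_gap: 0.0473
finger_force: 76.7
```

```bash
python3 st.py
```

```text
tcp fix [-8.24  5.64] z 0.0523 Ffix [-15.6  -5.3] 12.0 yaw -0.0016 tilt [-0.0115  0.0005] tq [-1.29  1.97 -0.05]
```

>>> servo_tool --rows '[[[30,0.5,0,0,0],[30,1,0,0,0],[30,1.5,0,-0.1,0],[30,2,0,-0.2,0],[30,2,0,-0.2,0],[30,2,0,-0.2,0]]]'

```text
time: 15.18
tcp_pos: [0.5595, 0.1662, 0.0524]
tool_rot: [0.991, 0.136, -0.008, 0.001]
force: [-21.4, -11.2, 17.4]
finger_gap: 0.0472
finger_force: 77.4
```

```bash
python3 st.py
```

```text
tcp fix [-8.11  5.69] z 0.0524 Ffix [-23.6  -5. ] 17.4 yaw -0.0014 tilt [-0.016   0.0004] tq [-1.7   2.99 -0.15]
```

>>> servo_tool --rows '[[[30,0.5,0,0,0],[30,1,0,0,0],[30,1.5,0,-0.1,0],[30,2,0,-0.2,0],[30,2,0,-0.2,0],[30,2,0,-0.2,0]]]'

```text
time: 15.68
tcp_pos: [0.5596, 0.1662, 0.0523]
tool_rot: [0.991, 0.136, -0.01, 0.002]
force: [-28.5, -14.0, 23.5]
finger_gap: 0.0475
finger_force: 78.0
```

```bash
python3 st.py
```

```text
tcp fix [-8.    5.66] z 0.0523 Ffix [-31.2  -5.7] 23.5 yaw -0.0013 tilt [-0.0205  0.0004] tq [-2.08  4.03 -0.15]
```

>>> servo_tool --rows '[[[30,-0.3,-0.5,-0.4,0],[30,-0.7,-1,-0.8,0],[30,-1,-1.5,-1,0],[30,-1,-2,-1,0],[30,-1,-2,-1,0],[30,-1,-2,-1,0]]]'

```text
time: 16.18
tcp_pos: [0.5596, 0.1663, 0.0524]
tool_rot: [0.991, 0.136, -0.009, 0.003]
force: [-18.9, -18.8, 12.7]
finger_gap: 0.047
finger_force: 76.8
```

```bash
python3 st.py; python3 - <<'E'
from h2 import *
f,K,W=cam("wrist");cv2.imwrite("pics/w6.png",cv2.resize(f[90:220,215:435],None,fx=3.6,fy=3.6,interpolation=cv2.INTER_CUBIC))
E
```

```text
tcp fix [-8.01  5.82] z 0.0524 Ffix [-23.3 -12.9] 12.7 yaw -0.0016 tilt [-0.018  0.003] tq [-2.67  2.68 -0.12]
```

View pics/w6.png

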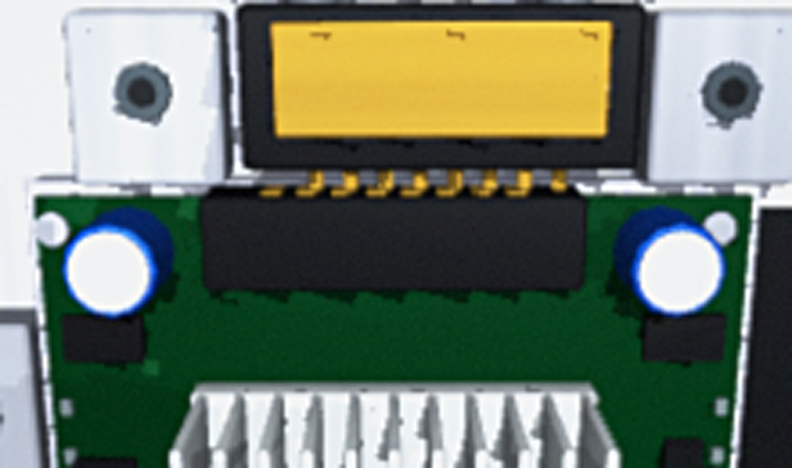

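The module edge touches both rear stops evenly at rows 182–184, the contacts are pushed back and the side stop is touching. The tool has pitched 18 mrad, so I'll check whether the module followed it or stayed flat.

```bash
python3 - <<'E'
from h2 import *
from scipy.spatial.transform import Rotation as R
c=robot.camera("wrist");M=np.array(c["mount"]);K=np.array(c["camera_matrix"])
a=cv2.imread("pics/w4.png",0);b=cv2.cvtColor(c["frame"],cv2.COLOR_BGR2GRAY)
rois={"capL":(232,150,28,30,.053-.021+.006,),"capR":(388,150,28,30,0),"chipL":(232,178,25,14,0),"chipR":(392,178,25,14,0),"conn":(272,150,104,22,0),"fins":(262,198,120,30,0),"term":(270,345,100,11,0)}
for n,(x,y,w,h,*_) in rois.items():
    A=a[y:y+h,x:x+w]; wr=np.eye(2,3,dtype=np.float32);wr[:,2]=(x,y)
    try:
        cc,wr=cv2.findTransformECC(A.astype(np.float32),b.astype(np.float32),wr,cv2.MOTION_TRANSLATION,(3,200,1e-5),None,3)
        print(n,round(cc,3),(wr[:,2]-[x,y]).round(2))
    except Exception as e: print(n,"fail")
# prediction: module nose-up by .018 in tool frame about grip axis (tool x=0,z=.013)
Mi=np.linalg.inv(M)
def pr(p): q=K@(Mi[:3,:3]@p+Mi[:3,3]);return q[:2]/q[2]
g=np.array([0,0,.013])
for n,p in {"cap":(.045,-.035,.0195),"chip":(.037,-.035,.031),"conn":(.048,0,.0225),"fins":(.025,0,.0075),"term":(-.05,0,.0225)}.items():
    p=np.array(p)
    print(n,[(pr(R.from_rotvec([0,k,0]).apply(p-g)+g)-pr(p)).round(2).tolist() for k in(.018,-.018)])
E
python3 st.py
```

```text
capL 0.998 [-0.14  0.46]
capR 0.999 [0.83 0.5 ]
chipL 0.766 [-0.47  0.58]
chipR 0.617 [1.04 0.04]
conn 0.902 [-0.83 -0.41]
fins 0.954 [0.38 0.05]
term 0.889 [ 0.4  -0.98]
cap [[-0.52, 0.13], [0.52, -0.09]]
chip [[-0.39, -0.35], [0.39, 0.38]]
conn [[-0.01, -0.03], [0.01, 0.07]]
fins [[-0.01, 0.67], [0.01, -0.65]]
term [[0.01, -1.63], [-0.01, 1.63]]
tcp fix [-8.    5.82] z 0.0525 Ffix [-24.  -13.2] 12.8 yaw -0.0016 tilt [-0.0179  0.003 ] tq [-2.65  2.75 -0.02]
```

>>> servo_tool --rows '[[[30,0,0,0,0],[30,0,0,0,0],[30,0,0,0,0],[30,0,0,0,0],[30,0,0,0,0],[30,0,0,0,0]]]'

```text
time: 16.78
tcp_pos: [0.5596, 0.1663, 0.0524]
tool_rot: [0.991, 0.136, -0.009, 0.003]
force: [-19.3, -19.3, 13.8]
finger_gap: 0.0473
finger_force: 76.8
```

```bash
python3 st.py; python3 -c "
from rig import robot
print(robot.finish_job())"
```

```text
tcp fix [-8.02  5.82] z 0.0524 Ffix [-23.8 -13.4] 13.8 yaw -0.0017 tilt [-0.018   0.0029] tq [-2.65  2.73 -0.08]
the job is handed in; nothing more can be done
None
```

I handed the job in at about 17 s: the module sits in the fixture's corner, still gripped, pressed with about 24 N toward the rear stops and 13 N toward the side stop, contacts pushed back; the camera check indicates it lies flat, within a few milliradians, and no verdict came back.

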